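# Clamp the cup nest on a dosing station

## Task

Slide the aluminium cup nest along the station's deck, in under the tip of the clamp strap, gently home against both locating pins. Then turn the knurled thumbscrew clockwise until the strap's rubber foot seats on the nest's flange and the resistance clearly rises: nip it up firmly, stop there without overtightening, and let go. Leave the jar, the screwdriver and the beaker where they are.

Things in the scene. Friction and masses are not known exactly. Their poses are not given: they have to be found in the camera images.
- nest: Loose aluminium cup nest, about 0.45 kg, round: flange 76 mm across and 8 mm thick at the bottom, barrel 40 mm across, and a ring 52 mm across from 40 to 68 mm above its underside (grip it here), with a funnel and an amber sample inside. Origin: centre of its underside, z up. It stands on the deck 50 to 85 mm short of its place.
- home (a point): The point on the deck top (60 mm above the bench) where the centre of the nest's underside lies when its flange touches both pins. z up; its x axis points from here towards the thumbscrew, which is the direction to slide the nest in. The deck is flat, dark grey.
- pins: Two fixed steel locating pins, 10 mm across, 14 mm high, 64 mm apart, 29 mm beyond home along its x and 32 mm to either side. Origin: at home.
- strap: Dark clamp strap, a bar 96 x 22 x 10 mm lying along home's x, 24 to 120 mm beyond home, its underside about 17 mm above the deck at the start. The thumbscrew draws it straight down; it does not turn or slide. Origin: over home, at deck height when the screw is fully up.
- tip (a point): On the strap's underside, 31 mm beyond home: here a rubber foot, 10 mm across, stands out 1.5 to 6.5 mm, set differently for each job and not measured. At the start it is 2 to 7.7 mm above the flange's top, so the flange passes under it. Once it bears, the clamp force grows by about 100 N per rad of the screw; 40 N holds the nest, 120 N is too much.
- knob (a point): Middle of the thumbscrew's knurled round head, on its upright axis, 82 mm beyond home along its x, 55 mm above the deck. Head: steel, 30 mm across, 18 mm tall, red mark on top; below it a collar 18 mm across and 17 mm tall, then 2 mm of air, then the strap. z up; it turns with the screw and keeps its height.
- screw: The thumbscrew; origin at its collar's foot. Clockwise from above lowers the strap 12 mm a turn; 1.1 to 4 rad bring the foot to the flange. It drags evenly, 0.27 Nm either way, and stays where it is left. After the foot bears, torque grows by about 0.19 Nm per rad, a springy load that still pushes back when turning stops. Good: 0.10 to 0.19 Nm over the drag; 0.23 over it is overtight.
- jar: Bystander: amber jar with a white cap, 48 mm across, 75 mm tall, loose on the bench to the right of the station. Origin: centre of its underside.
- driver: Bystander: small screwdriver with a blue handle, 130 mm long, loose on the deck to the left of the clamp. Origin: underside, middle of its length; x along it to the tip.
- beaker: Bystander: small steel beaker, 52 mm across, 42 mm tall, loose on the deck's left front. Origin: centre of its underside.
There are look-alikes about, which are no part of the job. Several things have the shape of the nest; the one meant has the colours described above.

How it is judged:
On the way, in this order (a step that is already met when the one before it is completed fails the run):
1. the nest stands home against the pins, not yet clamped (horizontal distance between nest and home below 0.002 m and contact force between strap and nest below 5 N), for 0.2 s.
2. the foot has seated on the nest's flange (horizontal distance between nest and home below 0.0025 m and contact force between strap and nest above 40 N), for 0.2 s.
At the end, for the whole second after the job is handed in: The nest stands upright on the deck against both pins (centre within 2.5 mm of home), pressed down by the strap's foot with 40 to 120 N, at rest (all of step 2 and angle between nest's own z axis and vertical below 0.04 rad and contact force between strap and nest below 120 N and linear speed of nest below 0.02 m/s); the robot touches nothing.
It fails at once if the clamp is overtightened (contact force between strap and nest above 120 N).
It fails at once if the nest is rammed into the pins (contact force between nest and pins above 45 N).
It fails at once if the jar is disturbed (distance of jar from where it was at the start of the episode above 0.015 m).
It fails at once if the screwdriver is disturbed (distance of driver from where it was at the start of the episode above 0.015 m).
It fails at once if the beaker is disturbed (distance of beaker from where it was at the start of the episode above 0.015 m).
It also fails if it takes over 72 s, if anything falls off the work surface, if the arm or the gripper's body presses on something with over 40 N, if the wrist force passes 120 N, or if a joint passes its speed limit or range.

## Robot

A 6-joint arm with a two-finger parallel gripper is mounted at the origin on the work surface. World frame = base frame: x ahead of the robot, y to its left, z up, the work surface at z = 0. Lengths are in m, angles in rad, forces in N, time in s.
With the tool pointing down it reaches from about 0.3 to 0.875 m from the base axis. Payload 6.4 kg.
Tool frame: the origin (TCP) lies midway between the tips of the shut fingers; the grasp point (between the pads) lies 19 mm behind it; z points along the fingers, y is the direction in which the jaws open and shut (so a half turn about z gives the same grasp; the last joint's range is limited). The gripper opens to 85 mm and grips with 20 to 120 N. Pads are 22 mm wide; open, the fingers measure 114 mm over their backs; the gripper's body (76 mm by 85 mm) begins 54 mm behind the grasp point. The pads swing forward as they close: fully open they stand 13 mm farther back than shut.
Start: joints at [-1.539, 0.181, 1.607, -0, 1.354, -0.206], TCP at [0.135, -0.559, 0.231] pointing down, gripper open.
Joint ranges: [-2.99, 2.99], [-0.89, 2.07], [0.3, 2.58], [-1.14, 4.28], [0, 2.63], [-3.12, 3.12]. Speed limits (rad/s): [2.57, 2.57, 3.01, 3.14, 3.14, 3.14].

## Interface

Orientations are given as a unit quaternion [w, x, y, z].
In Python, from bench import ctrl gives the robot as it stands. The module is installed in compiled form; this text tells all that it offers.
- The arm moves only by the tool arm_command, never from a script. Its argument "plan" is one flat list of numbers, 4 for each row, row after row: the shift along the tool's x, y, z in mm, then the turn about the tool's z in rad. A call has 1 to 20 rows; each row shifts and turns the commanded pose from where the row before left it, along the tool's axes as they then stand; what a row does not reach is not made up. A row lasts 1/10 s, in which the tool goes at most 50 mm and 8.59 degrees, less where a joint would pass 70% of its speed; a pose out of reach is approached as far as the arm can. A call is refused whole if a number of a shift passes 50 or a number of a turn 0.15, either way. A call with a gripper value outside its range is refused whole. "grip" is the opening, from 0 (shut) to 1 (fully open), set as the call begins (left out, the last holds). The fingers move at their own pace and stop on an object; the grip force is fixed at half the most. Time passes only in rows, so rows that do not move let the fingers close. It gives the time, the measured TCP pose, the force and the opening at its end, in the units of the state.
- ctrl.get_obs(): the state, without advancing time (a new reading comes with each control period).
- ctrl.camera(name): name is "scene" or "top" or "wrist"; returns a dict with "color" (420x560x3 uint8, red, green, blue), "camera_matrix" (3x3 intrinsics, pixels), "eye" and "attitude" of the camera in the world; the wrist camera has in their place "T_tool_cam" (4x4, takes a point from camera to tool coordinates, whose origin is the TCP and whose axes are the flange's). Camera axes: x right, y up, looking along -z (the intrinsics and any distortion apply to the point x, -y, -z); pixel columns grow to the right and rows downward; lengths in m; the calibration is good to about 2 mm. A picture is of the moment at which its call begins: read the wrist's pose just before it. There is no depth.
- ctrl.hand_in(): hands the job in, once; it reports no verdict.
The state is a dict: "time_s": time; "q": joint angles; "dq": joint speeds; "joint_efforts": joint torques, N m; "eef_pos": TCP position; "eef_rot": TCP orientation; "wrist_force": force on the tool from outside, world axes, zero at the start; "torque": the same for the moment, N m; "opening": opening from 0.0 (shut) to 1.0 (fully open).
Only numpy, scipy, OpenCV 4.12 (cv2) and the standard library are available. Lean on these libraries where they do the work, as an engineer would, in place of code of your own. Each camera call takes 0.05 s, during which the arm holds its last target. There are 200 camera calls.

## Working session

There is one attempt and no reset: what is moved stays moved. The work goes in short steps, Python scripts to look and compute and a tool call to move; the robot and the scene stay as the last step left them, time stands still between calls to the robot, and variables do not carry over. Pictures are saved under pics/ and viewed, about 8 in all and at most 12, crops included, and the job is handed in when it is done.

Besides the shell and the picture viewer there is one more tool, called after ">>>" as name(argument=value, ...) on one line, values as JSON. arm_command: Moves the arm, as the interface text tells. Its arguments: {"type":"object","properties":{"plan":{"type":"array","items":{"type":"number"}},"grip":{"type":"number"}},"required":["plan"]}

```bash
mkdir -p pics; cat > h.py <<'E'
import numpy as np, cv2
from scipy.spatial.transform import Rotation as R
from bench import ctrl
def rot(a):
    a=np.array(a); return a if a.shape==(3,3) else R.from_quat(a[[1,2,3,0]]).as_matrix()
def snap(name,fn=None):
    o=ctrl.get_obs(); c=ctrl.camera(name)
    if name=="wrist":
        T=np.array(c["T_tool_cam"]); Rt=rot(o["eef_rot"])
        eye=Rt@T[:3,3]+np.array(o["eef_pos"]); A=Rt@T[:3,:3]
    else: eye=np.array(c["eye"]); A=rot(c["attitude"])
    if fn: cv2.imwrite("pics/"+fn,c["color"][:,:,::-1])
    np.savez("pics/"+(fn or name)+".npz",K=c["camera_matrix"],eye=eye,A=A,img=c["color"])
    return c
def load(fn):
    d=np.load("pics/"+fn+".npz"); return d["K"],d["eye"],d["A"],d["img"]
def px2w(fn,u,v,z):
    K,e,A,_=load(fn); d=np.linalg.inv(K)@[u,v,1]; d=A@[d[0],-d[1],-d[2]]
    return e+d*(z-e[2])/d[2]
def w2px(fn,p):
    K,e,A,_=load(fn); c=A.T@(np.array(p)-e); q=K@[c[0],-c[1],-c[2]]; return q[:2]/q[2]
E
python3 - <<'E'
from h import *
for n in ("scene","top","wrist"):
    c=snap(n,n+"0.png"); print(n,[k for k in c],c["camera_matrix"],c.get("eye"),c.get("attitude"))
print(ctrl.get_obs())
s=[cv2.imread(f"pics/{n}0.png") for n in("scene","top")]
E
```

```text
scene ['color', 'camera_matrix', 'eye', 'attitude'] [[497.46023757   0.         281.96888897]
 [  0.         497.46023757 207.71336163]
 [  0.           0.           1.        ]] [1.10050477 0.18313032 0.92745032] [0.542597   0.18766592 0.25595595 0.77772524]
top ['color', 'camera_matrix', 'eye', 'attitude'] [[474.27926992   0.         272.34046182]
 [  0.         474.27926992 218.30436023]
 [  0.           0.           1.        ]] [ 0.40153583 -0.03156142  0.93115731] [-0.69823205 -0.0407809   0.04600474  0.71322682]
wrist ['color', 'camera_matrix', 'T_tool_cam'] [[331.4383728    0.         281.9759829 ]
 [  0.         331.4383728  204.99752113]
 [  0.           0.           1.        ]] None None
{'time_s': 0.15, 'q': array([-1.53929048e+00,  1.81379790e-01,  1.60780461e+00, -6.05309899e-06,
        1.35379216e+00, -2.06320183e-01]), 'dq': array([-0.00074973, -0.00164152, -0.00339218, -0.00041571,  0.00036896,
        0.00074205]), 'joint_efforts': array([ 3.76867010e-04, -4.45264578e+01, -3.51694715e+01, -3.25402561e-04,
        5.86331545e-03,  1.75225688e-05]), 'eef_pos': array([ 0.13545434, -0.55836988,  0.23057311]), 'eef_rot': array([-6.89567436e-04,  9.92937859e-01,  1.18633592e-01,  5.74606614e-05]), 'wrist_force': array([-0.02580577, -0.31630937,  0.61470303]), 'torque': array([-0.00239932,  0.01755884,  0.02883058]), 'opening': 1.000336510158614}
```

View pics/top0.png

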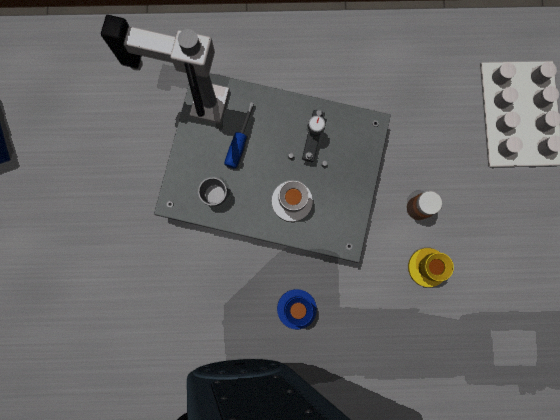

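View pics/scene0.png

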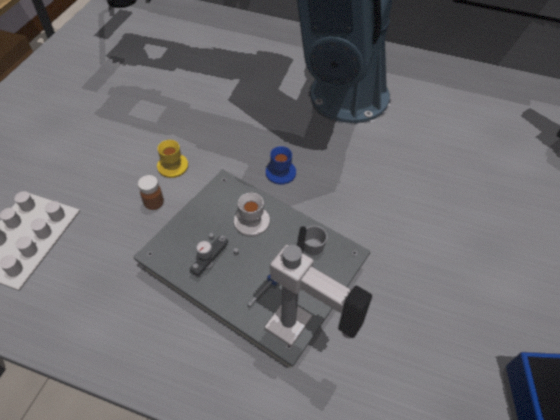

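Top view: the nest is at about (293,198), the pins at (291,156) and (325,163), the knob at (317,123), and the strap tip near (309,158). The beaker is at (213,192), the driver at (238,140), the jar at (427,205), and a tall stand at about (205,80). I'll zoom in on the middle.

```bash
python3 - <<'E'
from h import *
i=cv2.imread("pics/top0.png")[95:235,255:355]
j=cv2.imread("pics/scene0.png")[180:280,180:290]
a=cv2.resize(i,None,fx=4,fy=4,interpolation=cv2.INTER_CUBIC); b=cv2.resize(j,None,fx=3.6,fy=3.6,interpolation=cv2.INTER_CUBIC)
o=np.zeros((560,800,3),np.uint8); o[:,:400]=a; o[:b.shape[0],400:400+b.shape[1]]=b
cv2.imwrite("pics/z.png",o)
E
```

```text
(no output)
```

View pics/z.png

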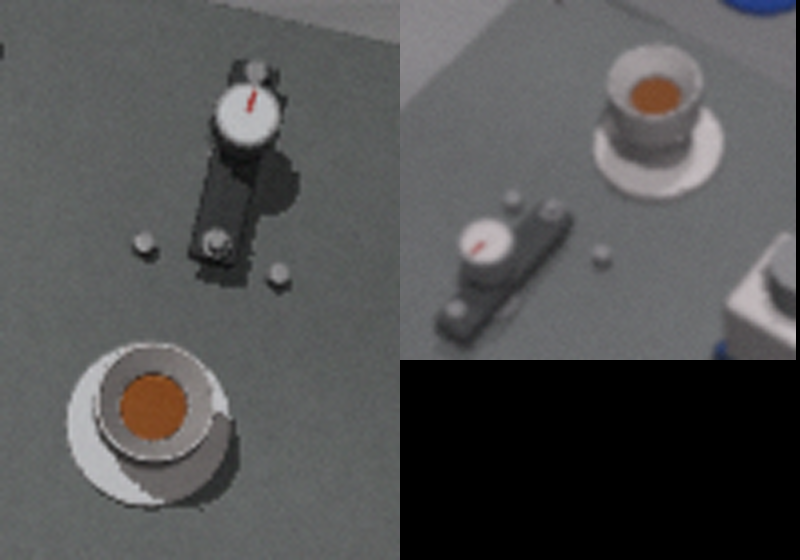

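```bash
python3 - <<'E'
from h import *
t=lambda x,y:(x/4+255-.4,y/4+95-.4); s=lambda x,y:((x-400)/3.6+180-.4,y/3.6+180-.4)
P={"knob":(t(248,114),s(486,241),.124),"pinL":(t(145,240),s(601,250),.074),"pinR":(t(280,271),s(513,196),.074),"ringtop":(t(155,402),s(655,88),.128),"flange":(t(149,424),s(659,143),.068),"strapbolt_":(t(217,240),s(552,209),.089)}
W={}
for k,(a,b,z) in P.items():
    A=px2w("top0.png",*a,z);B=px2w("scene0.png",*b,z);W[k]=A
    print(k,A.round(4),B.round(4))
m=(W["pinL"]+W["pinR"])/2; d=W["pinL"]-W["pinR"]; print(np.linalg.norm(d[:2]))
x=np.array([d[1],-d[0]]);x/=np.linalg.norm(x)
print("dir pins",np.degrees(np.arctan2(x[1],x[0])))
k=W["knob"][:2]-m[:2]; print("dir knob",np.degrees(np.arctan2(k[1],k[0])),np.linalg.norm(k),"exp 53")
E
```

```text
knob [ 0.6682 -0.1201  0.124 ] [ 0.6669 -0.121   0.124 ]
pinL [ 0.6254 -0.0759  0.074 ] [ 0.6228 -0.0771  0.074 ]
pinR [ 0.6095 -0.1379  0.074 ] [ 0.6069 -0.1386  0.074 ]
ringtop [ 0.54   -0.0755  0.128 ] [ 0.5438 -0.0744  0.128 ]
flange [ 0.5401 -0.0758  0.068 ] [ 0.5391 -0.0762  0.068 ]
strapbolt_ [ 0.6208 -0.1079  0.089 ] [ 0.6159 -0.1088  0.089 ]
0.06404084553718879
dir pins -14.402948308666051
dir knob -14.583234815125847 0.052454911799538054 exp 53
```

View pics/wrist0.png

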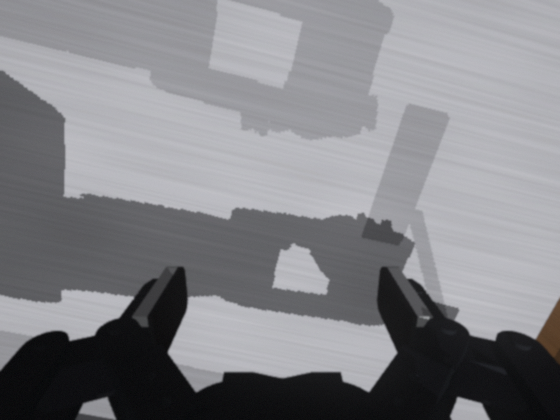

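>>> arm_command(plan=[15,-12,0,0,32,-23.5,0,0,32,-23.5,0,0,32,-23.5,0,0,32,-23.5,0,0,32,-23.5,0,0,32,-23.5,0,0,32,-23.5,0,0,32,-23.5,0,0,32,-23.5,0,0,32,-23.5,0,0,32,-23.5,0,0,32,-23.5,0,0,32,-23.5,0,0,32,-23.5,0,0,32,-23.5,0,0,15,-12,0,0,0,0,0,0], grip=1)

```text
time_s: 1.95
eef_pos: [0.5433, -0.0706, 0.2308]
eef_rot: [-0.0, 0.993, 0.12, -0.0]
wrist_force: [-0.0, -0.5, -0.3]
opening: 0.999
```

>>> arm_command(plan=[0,0,0,-0.14,0,0,0,-0.14,0,0,0,-0.14,0,0,0,-0.14,0,0,0,-0.14,0,0,0,-0.14,0,0,0,-0.14,0,0,0,-0.14,0,0,0,-0.14,0,0,0,-0.14,0,0,0,-0.14,0,0,0,-0.14,0,0,0,-0.14,0,0,0,-0.14,0,0,0,-0.14,0,0,0,-0.14,0,0,0,-0.14,0,0,0,-0.14,0,0,0,-0.13,0,0,0,0])

```text
time_s: 3.95
eef_pos: [0.5417, -0.0737, 0.2311]
eef_rot: [-0.0, 0.127, 0.992, -0.0]
wrist_force: [-1.4, 0.7, -0.2]
opening: 0.997
```

```bash
cat >> h.py <<'E'
def st(tgt=None,ang=None):
    o=ctrl.get_obs(); Rt=rot(o["eef_rot"]); p=np.array(o["eef_pos"])
    print("t",round(o["time_s"],2),"p",p.round(4),"ang",round(np.arctan2(Rt[1,0],Rt[0,0]),4),"tz",Rt[:,2].round(3),"F",np.round(o["wrist_force"],2),"T",np.round(o["torque"],3),"op",round(o["opening"],3),"q1,6",np.round(o["q"],3)[[0,5]])
    u=np.array([.968,-.250,0]);v=np.array([.250,.968,0]);F=np.array(o["wrist_force"]);print("F along/lat",(F@u).round(2),(F@v).round(2))
    if tgt is not None: print("shift mm",(Rt.T@(np.array(tgt)-p)*1e3).round(1))
E
python3 - <<'E'
from h import *
st([.540,-.0757,.23])
c=snap("wrist","wrist1.png"); print(np.round(c["T_tool_cam"],3))
E
```

```text
t 3.95 p [ 0.5417 -0.0737  0.2311] ang 2.8879 tz [-0.001 -0.    -1.   ] F [-1.36  0.71 -0.16] T [0.006 0.017 0.02 ] op 0.997 q1,6 [-0.352 -1.669]
F along/lat -1.5 0.35
shift mm [ 1.2 -2.4  1.1]
[[ 0.002  0.951  0.308  0.079]
 [ 1.    -0.002  0.    -0.001]
 [ 0.001  0.308 -0.951 -0.142]
 [ 0.     0.     0.     1.   ]]
```

View pics/wrist1.png

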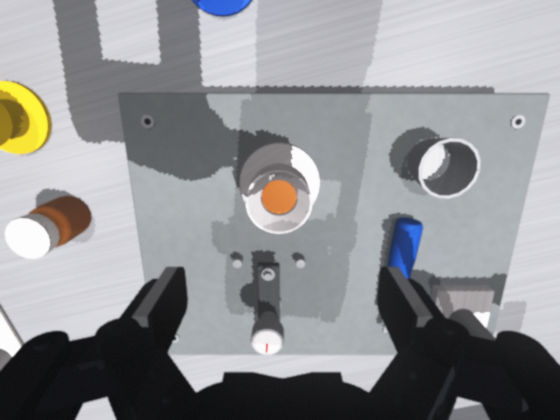

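```bash
python3 - <<'E'
from h import *
for n,u,v,z in[("pinR",237,259,.074),("pinL",300,259,.074),("knob",267,341,.124),("ring",278.5,199,.128),("home?",0,0,0)][:4]: print(n,px2w("wrist1.png",u,v,z).round(4))
i=load("wrist1.png")[3][120:380,200:340,::-1]
cv2.imwrite("pics/z2.png",cv2.resize(i,None,fx=2.3,fy=2.3,interpolation=cv2.INTER_CUBIC))
E
```

```text
pinR [ 0.602  -0.1369  0.074 ]
pinL [ 0.6177 -0.0758  0.074 ]
knob [ 0.6653 -0.1207  0.124 ]
ring [ 0.5359 -0.0761  0.128 ]
```

View pics/z2.png

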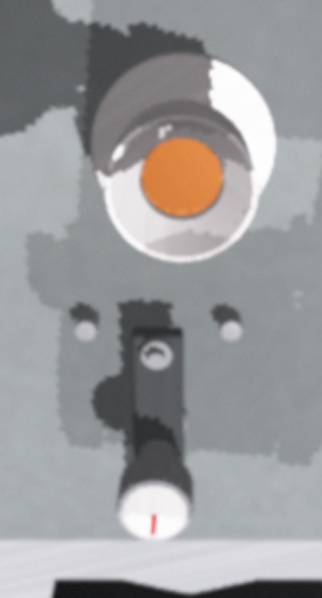

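>>> arm_command(plan=[1.6,-2.3,10,0,0,0,20,0,0,0,20,0,0,0,20,0,0,0,20,0,0,0,20,0,0,0,15,0,0,0,10,0,0,0,5,0,0,0,0,0,0,0,0,0,0,0,0,0])

```text
time_s: 5.2
eef_pos: [0.541, -0.0748, 0.0922]
eef_rot: [0.001, 0.127, 0.992, -0.0]
wrist_force: [0.1, 0.4, 0.6]
opening: 1.002
```

```bash
python3 - <<'E'
from h import *
st([.5395,-.0757,.09])
E
```

```text
t 5.2 p [ 0.541  -0.0748  0.0922] ang 2.8878 tz [ 0.002 -0.001 -1.   ] F [0.09 0.4  0.59] T [-0.007 -0.034 -0.009] op 1.002 q1,6 [-0.355 -1.672]
F along/lat -0.01 0.41
shift mm [ 1.2 -1.2  2.2]
```

>>> arm_command(plan=[1,-1,1,0,0,0,0,0,0,0,0,0,0,0,0,0,0,0,0,0,0,0,0,0,0,0,0,0,0,0,0,0], grip=0)

```text
time_s: 6.0
eef_pos: [0.5393, -0.0756, 0.0908]
eef_rot: [0.0, 0.127, 0.992, -0.0]
wrist_force: [-2.8, -2.1, 6.5]
opening: 0.592
```

```bash
python3 - <<'E'
from h import *
st([.5395,-.0757,.09])
E
```

```text
t 6.0 p [ 0.5393 -0.0756  0.0908] ang 2.8878 tz [ 0.    -0.001 -1.   ] F [-2.82 -2.06  6.46] T [-0.07   0.379 -0.013] op 0.592 q1,6 [-0.357 -1.674]
F along/lat -2.21 -2.7
shift mm [-0.3 -0.   0.8]
```

>>> arm_command(plan=[-2,-0.5,-0.3,0,-3,-1,0,0,-4,-1,0,0,-4,-1,0,0,-4,-1,0,0,-4,-1,0,0,-4,-1,0,0,-4,-1,0,0,-4,-1,0,0,-4,-1,0,0,-4,-1,0,0,-3,-1,0,0,-2,0,0,0,0,0,0,0,0,0,0,0])

```text
time_s: 7.5
eef_pos: [0.5795, -0.0968, 0.0909]
eef_rot: [-0.002, 0.126, 0.992, 0.001]
wrist_force: [-7.5, 3.2, 9.2]
opening: 0.596
```

```bash
python3 - <<'E'
from h import *
st([.588,-.100,.09])
snap("top","top1.png"); snap("scene","scene1.png")
i=cv2.imread("pics/top1.png")[95:235,255:355]
j=cv2.imread("pics/scene1.png")[180:280,180:290]
a=cv2.resize(i,None,fx=4,fy=4,interpolation=cv2.INTER_CUBIC); b=cv2.resize(j,None,fx=3.6,fy=3.6,interpolation=cv2.INTER_CUBIC)
o=np.zeros((560,800,3),np.uint8); o[:,:400]=a; o[:b.shape[0],400:400+b.shape[1]]=b
cv2.imwrite("pics/z3.png",o)
E
```

```text
t 7.5 p [ 0.5795 -0.0968  0.0909] ang 2.8882 tz [-0.003  0.002 -1.   ] F [-7.54  3.17  9.18] T [0.723 1.126 0.067] op 0.596 q1,6 [-0.368 -1.686]
F along/lat -8.1 1.19
shift mm [-9.  -0.9  0.9]
```

View pics/z3.png

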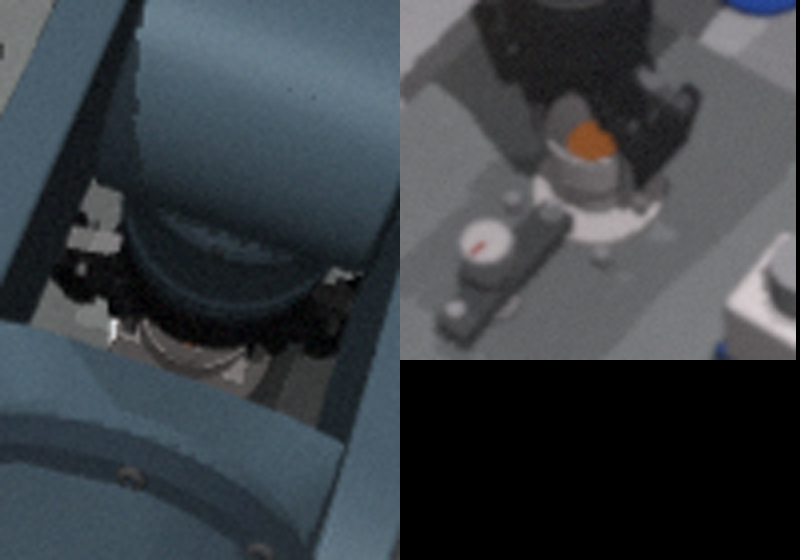

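```bash
python3 - <<'E'
from h import *
s=lambda x,y:((x-400)/3.6+180-.4,y/3.6+180-.4)
print(px2w("scene0.png",*s(598,187),.068), "init",px2w("scene0.png",*s(659,143),.068))
h=np.array([.5868,-.1004,.068])
# outline of predicted flange at current and home for check
for c in ([.5795,-.0968],[.588,-.1]):
    P=np.array([w2px("scene1.png",[c[0]+.038*np.cos(a),c[1]+.038*np.sin(a),.068]) for a in np.linspace(0,2*np.pi,60)])
    q=(P-180+.4)*3.6; q[:,0]+=400; print(q.min(0).round(),q.max(0).round())
E
```

```text
[ 0.58051502 -0.09747077  0.068     ] init [ 0.53907802 -0.07617868  0.068     ]
[534. 133.] [665. 241.]
[523. 142.] [655. 252.]
```

>>> arm_command(plan=[0,0,-0.6,0,0,0,0,0,0,0,0,0])

```text
time_s: 7.9
eef_pos: [0.5798, -0.097, 0.0909]
eef_rot: [-0.001, 0.126, 0.992, 0.001]
wrist_force: [-5.2, 3.4, 5.3]
opening: 0.595
```

```bash
python3 - <<'E'
from h import *
st([.588,-.100,.09])
E
```

```text
t 7.9 p [ 0.5798 -0.097   0.0909] ang 2.8881 tz [-0.002  0.002 -1.   ] F [-5.22  3.37  5.25] T [0.656 0.812 0.128] op 0.595 q1,6 [-0.368 -1.686]
F along/lat -5.9 1.96
shift mm [-8.7 -0.8  0.9]
```

>>> arm_command(plan=[0,0,-0.4,0,-1,-0.2,0,0,-1,-0.2,0,0,-1,-0.2,0,0,-1,-0.2,0,0,0,0,0,0,0,0,0,0])

```text
time_s: 8.6
eef_pos: [0.5844, -0.0999, 0.0914]
eef_rot: [-0.0, 0.127, 0.992, 0.0]
wrist_force: [-0.1, -0.2, -4.8]
opening: 0.592
```

```bash
python3 - <<'E'
from h import *
st([.588,-.100,.09])
E
```

```text
t 8.6 p [ 0.5844 -0.0999  0.0914] ang 2.8877 tz [-0.  0. -1.] F [-0.05 -0.21 -4.75] T [-0.001 -0.063  0.001] op 0.592 q1,6 [-0.369 -1.686]
F along/lat -0.0 -0.22
shift mm [-3.6  0.8  1.4]
```

>>> arm_command(plan=[-0.5,0,0,0,-0.5,0,0,0,-0.5,0,0,0,-0.5,0,0,0,0,0,0,0,0,0,0,0])

```text
time_s: 9.2
eef_pos: [0.5864, -0.1003, 0.0916]
eef_rot: [0.0, 0.127, 0.992, -0.0]
wrist_force: [0.6, -0.7, -4.4]
opening: 0.597
```

```bash
python3 - <<'E'
from h import *
st([.588,-.100,.09])
E
```

```text
t 9.2 p [ 0.5864 -0.1003  0.0916] ang 2.8878 tz [ 0. -0. -1.] F [ 0.63 -0.66 -4.42] T [ 0.014  0.021 -0.015] op 0.597 q1,6 [-0.369 -1.686]
F along/lat 0.77 -0.48
shift mm [-1.5  0.7  1.6]
```

>>> arm_command(plan=[-0.5,0,0,0,-0.5,0,0,0,0,0,0,0,0,0,0,0])

```text
time_s: 9.6
eef_pos: [0.587, -0.1003, 0.0914]
eef_rot: [-0.0, 0.127, 0.992, 0.0]
wrist_force: [-2.5, 0.8, -4.0]
opening: 0.596
```

```bash
python3 - <<'E'
from h import *
st([.588,-.100,.09])
E
```

```text
t 9.6 p [ 0.587  -0.1003  0.0914] ang 2.8879 tz [-0.001  0.    -1.   ] F [-2.53  0.76 -3.96] T [ 0.248  0.362 -0.042] op 0.596 q1,6 [-0.368 -1.686]
F along/lat -2.64 0.1
shift mm [-0.9  0.5  1.4]
```

>>> arm_command(plan=[-0.4,0,0,0,-0.4,0,0,0,0,0,0,0])

```text
time_s: 9.9
eef_pos: [0.5875, -0.1003, 0.0913]
eef_rot: [-0.001, 0.127, 0.992, 0.0]
wrist_force: [-4.3, 3.3, -2.5]
opening: 0.592
```

```bash
python3 - <<'E'
from h import *
st([.588,-.100,.09])
E
```

```text
t 9.9 p [ 0.5875 -0.1003  0.0913] ang 2.8878 tz [-0.001  0.001 -1.   ] F [-4.26  3.31 -2.52] T [ 0.57   0.774 -0.068] op 0.592 q1,6 [-0.368 -1.685]
F along/lat -4.95 2.14
shift mm [-0.4  0.4  1.3]
```

>>> arm_command(plan=[-0.4,0.4,0,0,0,0,0,0,0,0,0,0])

```text
time_s: 10.2
eef_pos: [0.5879, -0.1001, 0.0912]
eef_rot: [-0.001, 0.127, 0.992, 0.0]
wrist_force: [-3.7, 3.1, -3.8]
opening: 0.593
```

```bash
python3 - <<'E'
from h import *
st([.588,-.100,.09])
E
```

```text
t 10.2 p [ 0.5879 -0.1001  0.0912] ang 2.8878 tz [-0.001  0.001 -1.   ] F [-3.72  3.06 -3.83] T [ 0.537  0.833 -0.097] op 0.593 q1,6 [-0.368 -1.685]
F along/lat -4.37 2.03
shift mm [-0.   0.1  1.2]
```

>>> arm_command(plan=[0,0,0.4,0,0,0,0.2,0,0,0,0,0,0,0,0,0])

```text
time_s: 10.6
eef_pos: [0.5879, -0.1001, 0.0911]
eef_rot: [-0.001, 0.126, 0.992, 0.0]
wrist_force: [-6.7, 3.8, 0.5]
opening: 0.593
```

```bash
python3 - <<'E'
from h import *
st([.588,-.100,.09])
E
```

```text
t 10.6 p [ 0.5879 -0.1001  0.0911] ang 2.8879 tz [-0.001  0.001 -1.   ] F [-6.73  3.76  0.53] T [ 0.532  1.077 -0.053] op 0.593 q1,6 [-0.367 -1.685]
F along/lat -7.46 1.96
shift mm [-0.   0.1  1.1]
```

>>> arm_command(plan=[-0.3,0.5,-0.1,0,0,0,0,0,0,0,0,0])

```text
time_s: 10.9
eef_pos: [0.5882, -0.1, 0.0912]
eef_rot: [-0.001, 0.127, 0.992, -0.0]
wrist_force: [-6.4, 2.7, 0.4]
opening: 0.591
```

```bash
python3 - <<'E'
from h import *
st([.588,-.100,.09])
E
```

```text
t 10.9 p [ 0.5882 -0.1     0.0912] ang 2.8879 tz [-0.002  0.    -1.   ] F [-6.43  2.66  0.4 ] T [ 0.496  1.219 -0.091] op 0.591 q1,6 [-0.367 -1.684]
F along/lat -6.89 0.97
shift mm [ 0.2 -0.1  1.2]
```

>>> arm_command(plan=[-0.3,0.5,0,0,0,0,0,0,0,0,0,0])

```text
time_s: 11.2
eef_pos: [0.5883, -0.0999, 0.0912]
eef_rot: [-0.001, 0.127, 0.992, -0.0]
wrist_force: [-8.0, 0.7, 1.3]
opening: 0.599
```

```bash
python3 - <<'E'
from h import *
st([.588,-.100,.09])
E
```

```text
t 11.2 p [ 0.5883 -0.0999  0.0912] ang 2.8878 tz [-0.003 -0.    -1.   ] F [-8.03  0.71  1.26] T [ 0.167  1.525 -0.103] op 0.599 q1,6 [-0.366 -1.683]
F along/lat -7.95 -1.32
shift mm [ 0.2 -0.1  1.2]
```

>>> arm_command(plan=[0.6,-0.2,0,0,0,0,0,0,0,0,0,0,0,0,0,0,0,0,0,0,0,0,-5,0,0,0,-15,0,0,0,-25,0,0,0,-25,0,0,0,-20,0,0,0,-10,0,0,0,0,0,0,0,0,0], grip=1)

```text
time_s: 12.5
eef_pos: [0.5885, -0.0996, 0.1907]
eef_rot: [-0.0, 0.127, 0.992, 0.0]
wrist_force: [-0.6, -0.7, -0.1]
opening: 0.996
```

```bash
python3 - <<'E'
from h import *
st([.6674,-.1205,.19])
snap("wrist","wrist2.png")
i=load("wrist2.png")[3][:,150:420,::-1]
cv2.imwrite("pics/z4.png",cv2.resize(i,None,fx=1.4,fy=1.4,interpolation=cv2.INTER_CUBIC))
E
```

```text
t 12.5 p [ 0.5885 -0.0996  0.1907] ang 2.8878 tz [-0.  0. -1.] F [-0.64 -0.67 -0.08] T [-0.047 -0.035  0.019] op 0.996 q1,6 [-0.366 -1.683]
F along/lat -0.45 -0.81
shift mm [-81.7  -0.4   0.7]
```

View pics/z4.png

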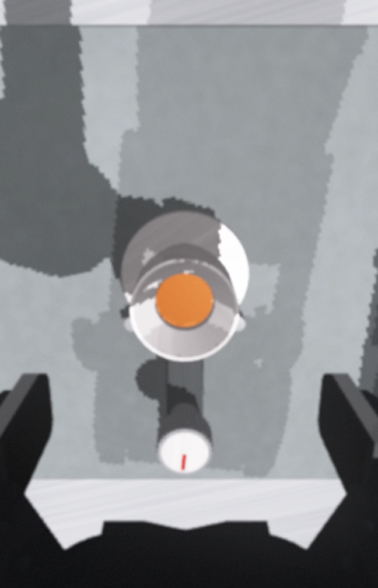

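>>> arm_command(plan=[-10,0,0,0,-20,0,0,0,-20,0,0,0,-20,0,0,0,-10,0,0,0,-2,0,0,-0.14,0,0,0,-0.14,0,0,0,-0.14,0,0,0,-0.14,0,0,0,-0.14,0,0,0,0,0,0,0,0,0,0,0,0], grip=0.65)

```text
time_s: 13.85
eef_pos: [0.6681, -0.1202, 0.1908]
eef_rot: [-0.0, -0.22, 0.976, 0.0]
wrist_force: [-0.4, 0.1, 0.2]
opening: 0.646
```

```bash
python3 - <<'E'
from h import *
st([.6675,-.1204,.094])
E
```

```text
t 13.85 p [ 0.6681 -0.1202  0.1908] ang -2.6981 tz [-0.  0. -1.] F [-0.4   0.1   0.23] T [ 0.05  -0.016  0.024] op 0.646 q1,6 [-0.353 -2.367]
F along/lat -0.41 -0.0
shift mm [ 0.5  0.1 96.8]
```

>>> arm_command(plan=[0.4,0,10,0,0,0,20,0,0,0,20,0,0,0,20,0,0,0,14,0,0,0,8,0,0,0,4,0,0,0,0,0,0,0,0,0,0,0,0,0])

```text
time_s: 14.85
eef_pos: [0.6685, -0.1207, 0.0962]
eef_rot: [0.001, -0.221, 0.975, -0.001]
wrist_force: [0.3, -0.2, -0.1]
opening: 0.644
```

>>> arm_command(plan=[0,0,0,0,0,0,0,0,0,0,0,0,0,0,0,0,0,0,0,0,0,0,0,0,0,0,0,0], grip=0)

```text
time_s: 15.55
eef_pos: [0.668, -0.1203, 0.0959]
eef_rot: [0.0, -0.221, 0.975, -0.0]
wrist_force: [-2.3, 1.8, 5.1]
opening: 0.333
```

```bash
python3 - <<'E'
from h import *
st([.6675,-.1204,.094])
E
```

```text
t 15.55 p [ 0.668  -0.1203  0.0959] ang -2.6953 tz [ 0.001  0.    -1.   ] F [-2.29  1.84  5.06] T [ 0.275  0.42  -0.034] op 0.333 q1,6 [-0.353 -2.37 ]
F along/lat -2.68 1.2
shift mm [0.5 0.1 1.9]
```

>>> arm_command(plan=[0,0,0,0.06,0,0,0,0.08,0,0,0,0.08,0,0,0,0.08,0,0,0,0.08,0,0,0,0.08,0,0,0,0.08,0,0,0,0.08,0,0,0,0.08,0,0,0,0.08])

```text
time_s: 16.55
eef_pos: [0.668, -0.1207, 0.096]
eef_rot: [0.0, 0.167, 0.986, -0.0]
wrist_force: [-2.5, 0.5, 5.4]
opening: 0.33
```

```bash
python3 - <<'E'
from h import *
st()
E
```

```text
t 16.55 p [ 0.668  -0.1207  0.096 ] ang 2.8052 tz [ 0.001 -0.001 -1.   ] F [-2.48  0.51  5.43] T [0.083 0.308 0.258] op 0.33 q1,6 [-0.353 -1.587]
F along/lat -2.53 -0.13
```

>>> arm_command(plan=[0,0,0,0.06,0,0,0,0.06,0,0,0,0.06,0,0,0,0.06,0,0,0,0.06])

```text
time_s: 17.05
eef_pos: [0.6679, -0.1208, 0.096]
eef_rot: [0.0, 0.313, 0.95, -0.0]
wrist_force: [-1.9, -0.4, 5.5]
opening: 0.329
```

```bash
python3 - <<'E'
from h import *
st()
E
```

```text
t 17.05 p [ 0.6679 -0.1208  0.096 ] ang 2.5059 tz [ 0.    -0.001 -1.   ] F [-1.86 -0.44  5.46] T [-0.053  0.419  0.276] op 0.329 q1,6 [-0.353 -1.288]
F along/lat -1.69 -0.9
```

>>> arm_command(plan=[0,0,0,0.06,0,0,0,0.06,0,0,0,0.06,0,0,0,0.06,0,0,0,0.06])

```text
time_s: 17.55
eef_pos: [0.6678, -0.1209, 0.096]
eef_rot: [0.0, 0.451, 0.893, -0.0]
wrist_force: [-3.0, 0.0, 5.4]
opening: 0.334
```

```bash
python3 - <<'E'
from h import *
st()
E
```

```text
t 17.55 p [ 0.6678 -0.1209  0.096 ] ang 2.206 tz [ 0.    -0.001 -1.   ] F [-3.02  0.03  5.39] T [-0.124  0.472  0.238] op 0.334 q1,6 [-0.353 -0.988]
F along/lat -2.93 -0.72
```

>>> arm_command(plan=[0,0,0,0.06,0,0,0,0.06,0,0,0,0.06,0,0,0,0.06,0,0,0,0.06])

```text
time_s: 18.05
eef_pos: [0.6677, -0.121, 0.0959]
eef_rot: [0.0, 0.579, 0.815, -0.0]
wrist_force: [-3.6, -0.6, 5.8]
opening: 0.329
```

```bash
python3 - <<'E'
from h import *
st()
E
```

```text
t 18.05 p [ 0.6677 -0.121   0.0959] ang 1.9059 tz [-0.    -0.001 -1.   ] F [-3.58 -0.63  5.84] T [-0.07   0.615  0.242] op 0.329 q1,6 [-0.353 -0.688]
F along/lat -3.3 -1.51
```

>>> arm_command(plan=[0,0,0,0.06,0,0,0,0.06,0,0,0,0.06,0,0,0,0.06,0,0,0,0.06])

```text
time_s: 18.55
eef_pos: [0.6675, -0.121, 0.0959]
eef_rot: [0.0, 0.695, 0.719, -0.001]
wrist_force: [-4.5, -1.0, 6.4]
opening: 0.333
```

```bash
python3 - <<'E'
from h import *
st()
E
```

```text
t 18.55 p [ 0.6675 -0.121   0.0959] ang 1.6059 tz [-0.001 -0.001 -1.   ] F [-4.47 -1.05  6.39] T [-0.111  0.732  0.24 ] op 0.333 q1,6 [-0.353 -0.388]
F along/lat -4.07 -2.13
```

>>> arm_command(plan=[0,0,0,0.06,0,0,0,0.06,0,0,0,0.06,0,0,0,0.06,0,0,0,0.06])

```text
time_s: 19.05
eef_pos: [0.6674, -0.1209, 0.0959]
eef_rot: [0.0, 0.794, 0.608, -0.001]
wrist_force: [-5.2, -0.4, 6.5]
opening: 0.333
```

```bash
python3 - <<'E'
from h import *
st()
E
```

```text
t 19.05 p [ 0.6674 -0.1209  0.0959] ang 1.3059 tz [-0.001 -0.001 -1.   ] F [-5.24 -0.39  6.45] T [-0.124  0.81   0.257] op 0.333 q1,6 [-0.353 -0.088]
F along/lat -4.98 -1.69
```

>>> arm_command(plan=[0,0,0,0.06,0,0,0,0.06,0,0,0,0.06,0,0,0,0.06,0,0,0,0.06])

```text
time_s: 19.55
eef_pos: [0.6673, -0.1209, 0.0959]
eef_rot: [0.0, 0.876, 0.482, -0.001]
wrist_force: [-5.3, -0.3, 7.4]
opening: 0.333
```

```bash
python3 - <<'E'
from h import *
st()
E
```

```text
t 19.55 p [ 0.6673 -0.1209  0.0959] ang 1.0059 tz [-0.001 -0.001 -1.   ] F [-5.35 -0.28  7.4 ] T [-0.043  0.852  0.242] op 0.333 q1,6 [-0.353  0.212]
F along/lat -5.11 -1.61
```

>>> arm_command(plan=[0,0,0,0.06,0,0,0,0.06,0,0,0,0.06,0,0,0,0.06,0,0,0,0.06])

```text
time_s: 20.05
eef_pos: [0.6672, -0.1208, 0.0959]
eef_rot: [0.0, 0.938, 0.346, -0.001]
wrist_force: [-6.3, -0.1, 7.5]
opening: 0.334
```

```bash
python3 - <<'E'
from h import *
st()
E
```

```text
t 20.05 p [ 0.6672 -0.1208  0.0959] ang 0.7059 tz [-0.001 -0.001 -1.   ] F [-6.3  -0.14  7.46] T [0.09  0.982 0.232] op 0.334 q1,6 [-0.353  0.512]
F along/lat -6.06 -1.71
```

>>> arm_command(plan=[0,0,0,0.06,0,0,0,0.06,0,0,0,0.06,0,0,0,0.06,0,0,0,0.06])

```text
time_s: 20.55
eef_pos: [0.6671, -0.1207, 0.0959]
eef_rot: [0.0, 0.979, 0.202, -0.001]
wrist_force: [-7.3, 0.7, 7.9]
opening: 0.328
```

```bash
python3 - <<'E'
from h import *
st()
E
```

```text
t 20.55 p [ 0.6671 -0.1207  0.0959] ang 0.406 tz [-0.002 -0.    -1.   ] F [-7.29  0.67  7.94] T [0.06  1.003 0.305] op 0.328 q1,6 [-0.353  0.812]
F along/lat -7.22 -1.17
```

>>> arm_command(plan=[0,0,0,0.06,0,0,0,0.06,0,0,0,0.06,0,0,0,0.06,0,0,0,0.06])

```text
time_s: 21.05
eef_pos: [0.667, -0.1206, 0.0959]
eef_rot: [0.0, 0.999, 0.053, -0.001]
wrist_force: [-6.0, 0.6, 8.6]
opening: 0.328
```

```bash
python3 - <<'E'
from h import *
st()
E
```

```text
t 21.05 p [ 0.667  -0.1206  0.0959] ang 0.106 tz [-0.002 -0.    -1.   ] F [-6.01  0.64  8.62] T [0.119 1.002 0.283] op 0.328 q1,6 [-0.353  1.112]
F along/lat -5.98 -0.88
```

>>> arm_command(plan=[0,0,0,0.06,0,0,0,0.06])

```text
time_s: 21.25
eef_pos: [0.667, -0.1205, 0.0959]
eef_rot: [0.0, 1.0, -0.007, -0.001]
wrist_force: [-6.9, 1.5, 7.8]
opening: 0.328
```

```bash
python3 - <<'E'
from h import *
st()
E
```

```text
t 21.25 p [ 0.667  -0.1205  0.0959] ang -0.014 tz [-0.002 -0.    -1.   ] F [-6.85  1.45  7.81] T [0.223 0.95  0.254] op 0.328 q1,6 [-0.353  1.232]
F along/lat -7.0 -0.31
```

>>> arm_command(plan=[0,0,0,0.06,0,0,0,0.06])

```text
time_s: 21.45
eef_pos: [0.6671, -0.1204, 0.0959]
eef_rot: [0.0, 0.998, -0.067, -0.001]
wrist_force: [-5.6, 1.2, 7.4]
opening: 0.332
```

```bash
python3 - <<'E'
from h import *
st()
E
```

```text
t 21.45 p [ 0.6671 -0.1204  0.0959] ang -0.1339 tz [-0.002 -0.    -1.   ] F [-5.63  1.19  7.42] T [0.164 0.953 0.244] op 0.332 q1,6 [-0.353  1.352]
F along/lat -5.75 -0.25
```

>>> arm_command(plan=[0,0,0,0.06,0,0,0,0.06])

```text
time_s: 21.65
eef_pos: [0.667, -0.1204, 0.0959]
eef_rot: [0.0, 0.992, -0.127, -0.001]
wrist_force: [-6.1, 1.2, 8.3]
opening: 0.334
```

```bash
python3 - <<'E'
from h import *
st()
E
```

```text
t 21.65 p [ 0.667  -0.1204  0.0959] ang -0.2539 tz [-0.002 -0.    -1.   ] F [-6.09  1.23  8.3 ] T [0.225 0.976 0.253] op 0.334 q1,6 [-0.353  1.472]
F along/lat -6.2 -0.33
```

>>> arm_command(plan=[0,0,0,0.06,0,0,0,0.06])

```text
time_s: 21.85
eef_pos: [0.6671, -0.1203, 0.0959]
eef_rot: [0.0, 0.983, -0.186, -0.001]
wrist_force: [-5.9, 2.6, 8.3]
opening: 0.326
```

```bash
python3 - <<'E'
from h import *
st()
E
```

```text
t 21.85 p [ 0.6671 -0.1203  0.0959] ang -0.3739 tz [-0.002 -0.    -1.   ] F [-5.89  2.6   8.31] T [0.23  1.018 0.302] op 0.326 q1,6 [-0.353  1.592]
F along/lat -6.36 1.05
```

>>> arm_command(plan=[0,0,0,0.06,0,0,0,0.06])

```text
time_s: 22.05
eef_pos: [0.6671, -0.1203, 0.0959]
eef_rot: [0.0, 0.97, -0.244, -0.001]
wrist_force: [-5.3, 1.8, 8.5]
opening: 0.331
```

```bash
python3 - <<'E'
from h import *
st()
for _ in range(4): snap("wrist"); print(ctrl.get_obs()["torque"].round(3),ctrl.get_obs()["joint_efforts"].round(3))
E
```

```text
t 22.05 p [ 0.6671 -0.1203  0.0959] ang -0.4938 tz [-0.002  0.    -1.   ] F [-5.26  1.8   8.54] T [0.251 0.914 0.319] op 0.331 q1,6 [-0.353  1.712]
F along/lat -5.54 0.43
[0.273 0.93  0.103] [-5.0800e-01 -5.4631e+01 -3.2291e+01  2.3100e-01 -1.9060e+00  3.0000e-02]
[ 0.264  0.963 -0.009] [ -0.304 -54.624 -32.295   0.16   -1.917   0.496]
[ 0.28   1.039 -0.077] [ -0.283 -54.622 -32.296   0.132  -1.921   0.088]
[ 0.26   0.964 -0.052] [-3.0600e-01 -5.4620e+01 -3.2297e+01  1.2400e-01 -1.9210e+00 -3.6000e-02]
```

>>> arm_command(plan=[0,0,0,0.05,0,0,0,0.05,0,0,0,0.05])

```text
time_s: 22.55
eef_pos: [0.6671, -0.1202, 0.0959]
eef_rot: [0.0, 0.949, -0.316, -0.001]
wrist_force: [-6.7, 1.9, 8.9]
opening: 0.331
```

```bash
python3 - <<'E'
from h import *
st()
E
```

```text
t 22.55 p [ 0.6671 -0.1202  0.0959] ang -0.6433 tz [-0.001  0.    -1.   ] F [-6.73  1.89  8.89] T [0.265 0.94  0.33 ] op 0.331 q1,6 [-0.353  1.862]
F along/lat -6.99 0.14
```

>>> arm_command(plan=[0,0,0,0.05,0,0,0,0.05])

```text
time_s: 22.75
eef_pos: [0.6672, -0.1202, 0.0959]
eef_rot: [0.0, 0.932, -0.363, -0.001]
wrist_force: [-6.1, 2.6, 8.0]
opening: 0.332
```

```bash
python3 - <<'E'
from h import *
st()
E
```

```text
t 22.75 p [ 0.6672 -0.1202  0.0959] ang -0.7432 tz [-0.001  0.    -1.   ] F [-6.1   2.58  8.05] T [0.3   0.895 0.344] op 0.332 q1,6 [-0.353  1.962]
F along/lat -6.55 0.97
```

>>> arm_command(plan=[0,0,0,0.05,0,0,0,0.05])

```text
time_s: 22.95
eef_pos: [0.6672, -0.1201, 0.0959]
eef_rot: [0.0, 0.912, -0.409, -0.001]
wrist_force: [-6.3, 1.8, 8.1]
opening: 0.331
```

```bash
python3 - <<'E'
from h import *
st()
E
```

```text
t 22.95 p [ 0.6672 -0.1201  0.0959] ang -0.8432 tz [-0.001  0.    -1.   ] F [-6.32  1.82  8.09] T [0.272 0.887 0.369] op 0.331 q1,6 [-0.353  2.062]
F along/lat -6.57 0.18
```

>>> arm_command(plan=[0,0,0,0.05,0,0,0,0.03])

```text
time_s: 23.15
eef_pos: [0.6672, -0.1201, 0.0959]
eef_rot: [0.0, 0.895, -0.445, -0.001]
wrist_force: [-7.0, 2.1, 7.4]
opening: 0.328
```

```bash
python3 - <<'E'
from h import *
st()
E
```

```text
t 23.15 p [ 0.6672 -0.1201  0.0959] ang -0.9229 tz [-0.001  0.    -1.   ] F [-6.99  2.11  7.39] T [0.294 0.865 0.411] op 0.328 q1,6 [-0.353  2.141]
F along/lat -7.29 0.3
```

>>> arm_command(plan=[0,0,0,0,0,0,0,0,0,0,0,0,0,0,0,0,0,0,0,0,0,0,-4,0,0,0,-10,0,0,0,-20,0,0,0,-25,0,0,0,-25,0,0,0,-15,0,0,0,-5,0,0,0,0,0,0,0,0,0], grip=0.65)

```text
time_s: 24.55
eef_pos: [0.6671, -0.1202, 0.1977]
eef_rot: [0.0, 0.896, -0.445, -0.001]
wrist_force: [0.1, 0.9, -0.0]
opening: 0.652
```

```bash
python3 - <<'E'
from h import *
st()
snap("scene","scene3.png"); snap("wrist","wrist3.png")
j=cv2.imread("pics/scene3.png")[120:330,100:350]; a=cv2.resize(j,(400,336),interpolation=cv2.INTER_CUBIC)
b=cv2.resize(cv2.imread("pics/wrist3.png"),(400,300))
o=np.zeros((340,800,3),np.uint8); o[:336,:400]=a;o[:300,400:]=b
cv2.imwrite("pics/z5.png",o)
E
```

```text
t 24.55 p [ 0.6671 -0.1202  0.1977] ang -0.9222 tz [-0.002  0.001 -1.   ] F [ 0.14  0.87 -0.02] T [-0.014  0.013  0.016] op 0.652 q1,6 [-0.353  2.14 ]
F along/lat -0.08 0.87
```

View pics/z5.png

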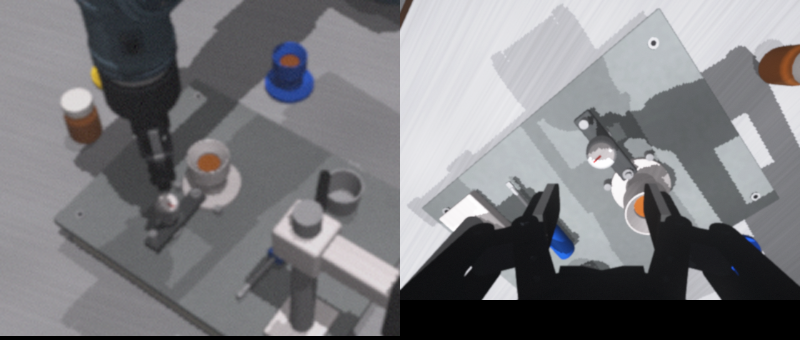

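The nest stands against both pins with the strap tip over its flange, and the bystanders look unmoved. As a check that the grip didn't slip, I'll compare the red mark's angle before and after.

```bash
python3 - <<'E'
from h import *
for fn in("top0.png","wrist1.png","wrist2.png","wrist3.png"):
    im=load(fn)[3].astype(int); m=(im[:,:,0]>140)&(im[:,:,1]<110)&(im[:,:,2]<110)&(im[:,:,0]-im[:,:,1]>60)&(abs(im[:,:,1]-im[:,:,2])<25)
    k=w2px(fn,[.6675,-.1204,.124]); v,u=np.nonzero(m); s=np.hypot(u-k[0],v-k[1])<18; u,v=u[s],v[s]
    P=np.array([px2w(fn,a,b,.124)[:2] for a,b in zip(u,v)]); c=P.mean(0) if len(P) else None
    if c is None: print(fn,"none");continue
    d=np.linalg.svd(P-c)[2][0]; print(fn,len(P),"axis ang",np.arctan2(d[1],d[0]).round(2),"off",((c-[.6675,-.1204])*1e3).round(1))
E
```

```text
top0.png 5 axis ang 2.82 off [ 6.3 -1.3]
wrist1.png none
wrist2.png 8 axis ang -0.37 off [ 4.5 -2.7]
wrist3.png 18 axis ang 1.44 off [-0.5  3.4]
```

```bash
python3 - <<'E'
from h import *
print(ctrl.hand_in())
E
```

```text
the job is handed in; nothing more can be done
None
```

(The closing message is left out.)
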